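# Run a casting ring up the gutter and bar it in

## Robot

A 6-joint arm with a two-finger parallel gripper is mounted at the origin on a cart in front of the work surface, level with it; the furniture and walls round the work are solid. World frame = base frame: x ahead of the robot, y to its left, z up, the work surface at z = 0. Lengths are in mm, angles in rad, forces in N, time in s.
With the tool pointing down it reaches from about 275 to 750 mm from the base axis. Payload 10.2 kg.
Tool frame: the origin (TCP) lies at the very end of the fingers, on their centre line; the grasp point (between the pads) lies 19 mm behind it; z points along the fingers, y is the line along which they close (so a half turn about z gives the same grasp; the last joint's range is limited). The gripper opens to 85 mm and grips with 20 to 120 N. Pads are 22 mm wide; open, the fingers measure 114 mm over their backs; the gripper's body (76 mm by 85 mm) begins 54 mm behind the grasp point. The pads swing forward as they close: fully open they stand 13 mm farther back than shut.
Start: joints at [-1.406, 0.313, 1.498, -0, 1.331, -0.223], TCP at [198.518, -486.026, 195.394] pointing down, gripper open.
Joint ranges: [-2.94, 2.94], [-0.97, 2.17], [0.19, 2.56], [-1.23, 4.37], [0.02, 3.11], [-2.88, 2.88]. Speed limits (rad/s): [2.39, 2.39, 3.01, 3.14, 3.14, 3.14].

## Interface

Orientations are given as a unit quaternion [w, x, y, z].
In Python, from rig import * gives the robot as it stands. The module is installed in compiled form; this text tells all that it offers.
- The arm moves only by the shell command python3 -m crank 'ROWS' [FORCE]. ROWS is JSON, a list that holds one entry, the list of rows, each a list of 7 numbers: the shift along the tool's x, y, z in units of 25 mm (1.0 is 25 mm), then the turn, a rotation vector about the tool's x, y, z in units of 8 degrees (1.0 is 8 degrees), then the finger opening in mm, from 0 to 85.4. A call has exactly 8 rows; each row shifts and turns the commanded pose from where the row before left it, along the tool's axes as they then stand; what a row does not reach is not made up. A row lasts 1/10 s, in which the tool goes at most 50 mm and 8.59 degrees, less where a joint would pass 70% of its speed; a pose out of reach is approached as far as the arm can. A call is refused whole if a number of a shift passes 1 or a number of a turn 1, either way. A call with a gripper value outside its range is refused whole. The fingers move at their own pace and stop on an object; FORCE is the grip in N (left out, the last holds). Time passes only in rows, so rows that do not move let the fingers close, or fill a call up. It gives the time, the measured TCP pose, the force, the opening and the grip force at its end, in the units of the state.
- sense(): the state, without advancing time (a new reading comes with each control period).
- capture(name): name is "scene" or "top"; returns the picture (400x640x3 uint8, blue, green, red); there is no depth.
- camera_model(name): a dict with "fx", "fy", "cx", "cy" (pixels), "k1" (the pictures are not rectified: a ray, as slopes to the right and down, at radius r is drawn at 1 + k1 r^2 times it, then the intrinsics apply), "world_from_camera" (4x4, takes a point from camera to world coordinates). Camera axes: x right, y up, looking along -z (the intrinsics and any distortion apply to the point x, -y, -z); pixel columns grow to the right and rows downward; lengths in mm; the calibration is good to about 2 mm. A picture is of the moment at which its call begins. camera_model takes no time and is no camera call.
- finish_job(): hands the job in; it is judged then, once.
The state is a dict: "time_s": time; "joints": joint angles; "dq": joint speeds; "tau": joint torques, N m; "eef_pos": TCP position; "ee_rot": TCP orientation; "force": force on the tool from outside, world axes, zero at the start; "wrist_torque": the same for the moment, N m; "grip_width": opening from 0.0 (shut) to 1.0 (fully open); "grip_force": force on a finger pad.
Only numpy, scipy, OpenCV 4.12 (cv2) and the standard library are available. Lean on these libraries where they do the work, as an engineer would, in place of code of your own. Each camera call takes 0.05 s, during which the arm holds its last target. There are 200 camera calls.

## Task

With the fingertips, push the casting ring (the steel roller with the orange band) up the sloped blue gutter until it drops into the level seat against the end stop, where it cannot roll back. Then push the red post sideways so that the brass keeper bar slides fully home across the gutter behind the ring. Only push: do not lift the ring out of the gutter or carry it, and leave the jars, bottle and plaster arch where they stand.

Things in the scene. Friction and masses are not known exactly. Their poses are not given: they have to be found in the camera images.
- gutter: sloped gutter, screwed down, 200 mm long, 56 mm wide, with blue side walls 10 mm above its sloped aluminium floor, 48 mm wide between them. Origin under its middle at worktop height; x runs uphill along it, y to the side where the keeper sits (seen from the robot, left), z up. Fingertips 12 mm or more above the floor clear walls and lip. Nothing stands over the floor while the keeper is open.
- floor_low (a point): low end of the sloped floor, on its middle line, at the inner face of the lip: x = -100 mm, z = 14 mm of the gutter. The lip that closes the low end is 8 mm high and 6 mm thick. The floor rises from here at 6 degrees.
- floor_high (a point): upper end of the sloped floor, on its middle line: x = 51 mm, z = 30 mm of the gutter. Here the floor drops 4 mm to the level seat (z = 26 mm), which runs 34 mm on to the end stop (face at x = 85 mm, 26 mm high).
- seat (a point): where the centre of the ring lies when it is seated against the end stop: x = 65 mm, y = 0, z = 46 mm of the gutter; axes as the gutter's. In the seat the ring has 2 mm of play; on the sloped floor it rolls back down to the lip when let go.
- casting_ring: filled casting ring: polished, slippery steel drum 40 mm in diameter and 44 mm long with an orange band and plaster faces, 0.1 to 0.2 kg, lying across the gutter so that it rolls along it; origin at its centre. Starts at rest against the lip at the low end (centre at about x = -84 mm, z = 36 mm of the gutter). It turns as it rolls.
- keeper (a joint): keeper bar travel: 0 = open (bar clear of the gutter), 0.036 m = fully home at its end stop, the 8 x 8 mm brass bar then reaching to the middle of the gutter just behind the seated ring. Slides along the gutter's -y (to the right); stays where it is left, needs about 1 to 2 N. Starts between 0 and 0.006.
- keeper_post (a point): middle of the upright red post on the keeper bar: 12 mm in diameter, its top 14 mm above this point and its foot 14 mm below (on the bar). At x = 37 mm, z = 63 mm of the gutter; y = 64 mm when open, 28 mm when home.
- paste_jar: white screw-lid jar, 51 mm across, 46 mm tall, origin under its centre; a bystander
- wax_jar: small red jar with a black lid, 42 mm across, 36 mm tall, origin under its centre; a bystander
- dropper_bottle: brown dropper bottle, 33 mm across, 102 mm tall, origin under its centre; a bystander
- arch_1: cream plaster dental arch, 50x61x31 mm, origin under its centre; a bystander
- lamp_head (a point): middle of the fixed magnifier lamp's round black head, 150 mm across, between 170 and 260 mm above the worktop at the robot's right: go round it on the robot's side, not through it
Things that resemble listed ones, but are neither listed nor needed, are in the scene too. What is shaped like the casting_ring but purple is not meant.

How it is judged:
By the outcome, as a careful person would: the job done as asked, in the order asked, and still so for the second after the job is handed in, with the robot touching nothing.
It also fails if it takes over 48 s, if anything falls off the work surface, if the arm or the gripper's body presses on something with over 40 N, if the wrist force passes 120 N, or if a joint passes its speed limit or range.

## Working session

There is one attempt and no reset: what is moved stays moved. The work goes in short steps, Python scripts to look and compute and a shell command to move; the robot and the scene stay as the last step left them, time stands still between calls to the robot, and variables do not carry over. Pictures are saved under pics/ and viewed, at most 10 in all, crops included, and the job is handed in when it is done.

```bash
mkdir -p pics
cat > h.py <<'E'
from rig import *
import numpy as np, cv2
def ray(c,u,v):
    m=camera_model(c); d=np.array([(u-m['cx'])/m['fx'],(v-m['cy'])/m['fy']])
    s=d.copy()
    for _ in range(30): s=d/(1+m['k1']*(s@s))
    T=np.array(m['world_from_camera']); r=T[:3,:3]@np.array([s[0],-s[1],-1]); return T[:3,3],r/np.linalg.norm(r)
def plane(c,u,v,z):
    o,r=ray(c,u,v); return o+r*(z-o[2])/r[2]
def two(p,q):
    o1,r1=ray('scene',*p);o2,r2=ray('top',*q)
    A=np.c_[r1,-r2]; t=np.linalg.lstsq(A,o2-o1,rcond=None)[0]
    a,b=o1+r1*t[0],o2+r2*t[1]; return (a+b)/2,np.linalg.norm(a-b)
def proj(c,P):
    m=camera_model(c);p=np.linalg.inv(np.array(m['world_from_camera']))@np.r_[P,1]
    s=np.array([p[0]/-p[2],-p[1]/-p[2]]);s=s*(1+m['k1']*(s@s));return np.array([m['fx']*s[0]+m['cx'],m['fy']*s[1]+m['cy']])
E
python3 - <<'E'
from h import *
for c in('scene','top'):
    im=capture(c);cv2.imwrite(f'pics/{c}0.png',im);m=camera_model(c);print(c,np.round(m['world_from_camera'],3).tolist(),m['fx'],m['k1'])
s=sense();print(s['time_s'],s['ee_rot'],s['eef_pos'],s['grip_width'])
E
```

```text
scene [[0.999, 0.024, -0.032, 474.825], [-0.037, 0.846, -0.532, -781.253], [0.015, 0.533, 0.846, 1286.532], [0.0, 0.0, 0.0, 1.0]] 435.7947161839574 0.030416085873873146
top [[0.024, 0.995, -0.093, 402.68], [-1.0, 0.022, -0.019, -77.419], [-0.017, 0.093, 0.995, 1361.5], [0.0, 0.0, 0.0, 1.0]] 382.9921349851383 -0.00494655272912013
0.1 [-5.75477173e-04  9.81264141e-01  1.92666430e-01  1.19050067e-05] [ 198.44010215 -485.7538883   194.90969295] 0.9968194309491608
```

View pics/scene0.png

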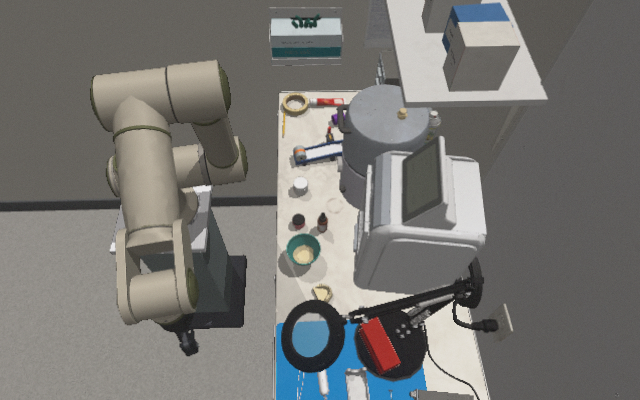

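View pics/top0.png

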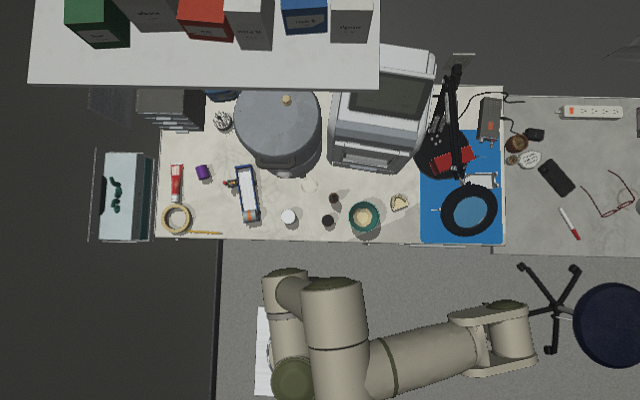

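The scene view shows the gutter at about (318,152), with the roller at its low end at (299,153). In the top view they are at (247,193) and (249,216).

Could be taken for the ring: the roller in the gutter (scene 299,153), the purple roller (scene 335,118; top 203,172), the tape roll (top 177,217). Could be taken for the post: the red spot beside the gutter (top 232,183), the red tube (top 176,182), the red jar (top 328,220). I choose the roller in the gutter and the red post beside it, and check both in one close crop.

Run:
```python
from h import *
a=cv2.imread('pics/scene0.png')[105:175,270:350];b=cv2.imread('pics/top0.png')[155:230,190:270]
a=cv2.resize(a,(400,350),interpolation=cv2.INTER_CUBIC);b=cv2.resize(b,(400,375),interpolation=cv2.INTER_CUBIC)
a=cv2.copyMakeBorder(a,0,25,0,0,cv2.BORDER_CONSTANT)
cv2.imwrite('pics/crop0.png',np.hstack([a,b]))
```

```text
(no output)
```

View pics/crop0.png

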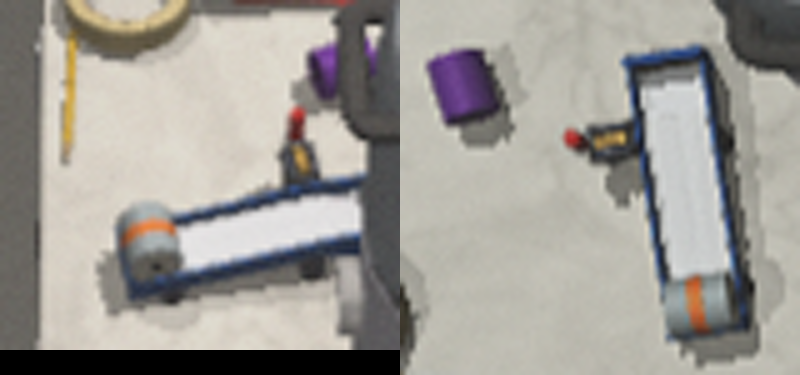

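The crop confirms the choice: the steel roller with the orange band lies at the low end (scene ≈ (300,151), top ≈ (250,216)). The red post is at scene ≈ (329,129), top ≈ (225,183), and the purple roller stands apart.

```bash
cat > meas.py <<'E'
from h import *
def cen(m,win):
    x0,y0,x1,y1=win;k=np.zeros_like(m);k[y0:y1,x0:x1]=m[y0:y1,x0:x1]
    n,l,s,c=cv2.connectedComponentsWithStats(k);i=1+np.argmax(s[1:,4]);return c[i],s[i,4],(l==i)
W={'scene':(285,120,345,170),'top':(215,160,265,228)}
def masks(im):
    h=cv2.cvtColor(im,cv2.COLOR_BGR2HSV);H,S,V=cv2.split(h)
    o=((H>4)&(H<16)&(S>110)&(V>120)).astype('uint8');r=(((H<4)|(H>172))&(S>140)&(V>70)).astype('uint8')
    b=((H>100)&(H<125)&(S>110)).astype('uint8');w=((S<30)&(V>205)).astype('uint8');return o,r,b,w
E
python3 - <<'E'
from meas import *
C={}
for c in W:
    im=cv2.imread(f'pics/{c}0.png');o,r,b,w=masks(im)
    C[c]=[cen(o,W[c]),cen(r,W[c])]
    print(c,[(np.round(q[0],1),q[1]) for q in C[c]])
    if c=='top':
        x0,y0,x1,y1=W[c];B=b.copy()*0;B[y0:y1,x0:x1]=b[y0:y1,x0:x1]
        for v in range(164,226,3):
            xs=np.flatnonzero(B[v]);print(v,xs.tolist())
for i in(0,1):
    print(['band','post'][i],two(C['scene'][i][0],C['top'][i][0]))
# gutter end corners, top (from crop) and scene
for n,p in dict(hiL=(625,58),hiR=(708,48),).items():
    for z in (40,52): print(n,z,plane('top',(p[0]-400)/5+190,p[1]/5+155,z))
E
```

```text
scene [(array([299.1, 150.3]), np.int32(22)), (array([329.2, 129. ]), np.int32(8))]
top [(array([248.6, 214.8]), np.int32(26)), (array([224. , 182.5]), np.int32(6))]
164 []
167 [235, 236, 237, 238, 239, 240, 241, 250]
170 []
173 [236, 251]
176 []
179 [237, 252]
182 [237, 252]
185 [238, 253]
188 [238]
191 [254]
194 []
197 [240]
200 [240]
203 []
206 [241, 256]
209 []
212 [257]
215 []
218 []
221 []
224 []
band (array([463.97747727, 193.99106612,  51.63183482]), np.float64(2.407027498680988))
post (array([574.40803238, 281.2721104 ,  62.80546264]), np.float64(1.1818111466558974))
hiL 40 [633.87288013 251.40219428  40.        ]
hiL 52 [631.77351118 248.41629891  52.        ]
hiR 40 [642.18278253 193.24801997  40.        ]
hiR 52 [640.00795475 190.79019896  52.        ]
```

Run:
```python
from meas import *
im=cv2.imread('pics/top0.png');o,r,b,w=masks(im)
L=[];R=[]
for v in range(171,212):
    xs=np.flatnonzero(b[v,230:262])+230; m=244+(v-175)*5/33
    L+= [(x,v) for x in xs if abs(x-(m-7.5))<2.5]; R+=[(x,v) for x in xs if abs(x-(m+7.5))<2.5]
print(len(L),len(R))
def fit(P): P=np.array(P);return np.polyfit(P[:,1],P[:,0],1)
l,rr=fit(L),fit(R);mid=(l+rr)/2;print(l,rr,mid)
lo=plane('top',np.polyval(mid,206),206,28);hi=plane('top',np.polyval(mid,173),173,39)
d=(hi-lo)[:2];d/=np.linalg.norm(d);n=np.array([-d[1],d[0]])
print('lo,hi',lo,hi,'yaw deg',np.degrees(np.arctan2(d[1],d[0])))
post=np.array([574.4,281.3])
band=np.array([464,194.])
# band: visible band surface patch; refine with ring-top height 52..56 per view, offsets
for nm,p in(('post',post),('band',band)):
    q=p-lo[:2];print(nm,'along from lo',q@d,'side',q@n)
# gutter origin estimate from high outer edge (x~? ) and from post
org=lo[:2]+d*((post-lo[:2])@d-37);print('origin(post)',org)
hl=plane('top',235,166.6,52);hr=plane('top',251.6,164.6,52);print('high edge along', [(h[:2]-org)@d for h in(hl,hr)],[(h[:2]-org)@n for h in(hl,hr)])
print('band in gutter',(band-org)@d,(band-org)@n)
for c in('scene','top'):
    for lab,x,y,z in(('floorlow outer',-106,0,22),('ring',-84,0,36),('ringtop',-84,0,56),('seatstopL',88,28,52),('stopR',88,-28,52)):
        print(c,lab,np.round(proj(c,np.r_[org+d*x+n*y,z]),1))
```

```text
21 21
[1.59890971e-01 2.08232149e+02] [1.58250303e-01 2.23553573e+02] [1.59070637e-01 2.15892861e+02]
lo,hi [497.30025867 200.01758324  28.        ] [611.97002769 221.02007453  39.        ] yaw deg 10.379044406675058
post along from lo 90.48198257287808 side 66.06218446481911
band along from lo -33.839504992051566 side 0.08023443571613281
origin(post) [549.9071385  209.65286501]
high edge along [np.float64(87.51042524012264), np.float64(85.22824867967732)] [np.float64(23.380168052375424), np.float64(-34.78653313007014)]
band in gutter -87.32148756492963 0.08023443571613363
scene floorlow outer [294.6 156.2]
scene ring [300.5 152.8]
scene ringtop [300.4 149.4]
scene seatstopL [344.9 136.6]
scene stopR [348.8 148.3]
top floorlow outer [251.1 220.9]
top ring [249.4 214.5]
top ringtop [248.2 214.2]
top seatstopL [233.7 166.7]
top stopR [249.6 164.1]
```

Run:
```python
from h import *
print('knob',two((402,113),(286,99)));print('shelf',two((405,105),(379,85)))
k=two((402,113),(286,99))[0]
for z in(100,150,200,250):print('pot edges',z,plane('top',237,125,z)[:2],plane('top',322,125,z)[:2],plane('top',280,175,z)[:2],plane('top',262,165,z)[:2])
for u,v in((442,210),(469,240),(498,210)):print('lamp',plane('top',u,v,215))
org=np.array([550,210.5]);d=np.array([np.cos(.181),np.sin(.181)]);n=np.array([-d[1],d[0]])
T=lambda x,y:np.round(org+d*x+n*y,1)
print('behind ring',T(-130,0),'push end',T(34,0),'post L',T(37,90))
```

```text
knob (array([748.65222069,  36.59248719, 404.67222422]), np.float64(0.9408344585379215))
shelf (array([ 685.25226836, -169.97376201,  652.11321869]), np.float64(9.308505152274392))
pot edges 100 [765.97794352 236.13129018] [771.37099589 -51.5261784 ] [598.16215778  84.48929176] [630.67499644 145.98506306]
pot edges 150 [751.57849423 223.70359207] [756.75779101 -52.55246773] [590.41414842  78.07197962] [621.63832885 137.13034357]
pot edges 200 [737.17904494 211.27589397] [742.14458612 -53.57875706] [582.66613906  71.65466748] [612.60166126 128.27562409]
pot edges 250 [722.77959565 198.84819586] [727.53138123 -54.60504639] [574.9181297   65.23735534] [603.56499367 119.4209046 ]
lamp [ 485.20419844 -418.10588811  215.        ]
lamp [ 398.03166623 -497.1982634   215.        ]
lamp [ 488.98656082 -584.17240499  215.        ]
behind ring [422.1 187.1] push end [583.4 216.6] post L [570.2 305.7]
```

```bash
python3 -m crank '[[[0.5,-0.6,0,0,0,0,0],[0.8,-0.95,0,0,0,0,0],[0.85,-1,0,0,0,0,0],[0.85,-1,0,0,0,0,0],[0.85,-1,0,0,0,0,0],[0.85,-1,0,0,0,0,0],[0.85,-1,0,0,0,0,0],[0.85,-1,0,0,0,0,0]]]' 40; python3 -m crank '[[[0.85,-1,0,0,0,0,0],[0.85,-1,0,0,0,0,0],[0.85,-1,0,0,0,0,0],[0.85,-1,0,0,0,0,0],[0.85,-1,0,0,0,0,0],[0.85,-1,0,0,0,0,0],[0.8,-0.95,0,0,0,0,0],[0.5,-0.6,0,0,0,0,0]]]'
```

```text
time_s: 0.9
eef_pos: [275.4, -249.4, 195.2]
ee_rot: [-0.0, 0.981, 0.193, -0.0]
force: [-0.1, 0.7, 0.9]
grip_width: -0.001
grip_force: 0.0
time_s: 1.7
eef_pos: [352.1, -13.7, 195.3]
ee_rot: [-0.0, 0.981, 0.193, -0.0]
force: [-0.4, -0.4, -0.5]
grip_width: 0.001
grip_force: 0.0
```

```bash
cat > to.py <<'E'
# usage: to.py gx gy z : shift in tool units & yaw turn to reach gutter point
from h import *
import sys
from scipy.spatial.transform import Rotation as Ro
org=np.array([550,210.5]);d=np.array([np.cos(.181),np.sin(.181)]);n=np.array([-d[1],d[0]])
s=sense();q=s['ee_rot'];R=Ro.from_quat([*q[1:],q[0]]).as_matrix();p=np.array(s['eef_pos'])
g=p[:2]-org
print('t',round(s['time_s'],2),'tcp',np.round(p,1),'gutter xy',np.round([g@d,g@n],1),'F',np.round(s['force'],1),'grip',round(s['grip_width'],3))
Rg=np.c_[np.r_[d,0],np.r_[d[1],-d[0],0],[0,0,-1]]
print('turn units',np.round(np.degrees(Ro.from_matrix(R.T@Rg).as_rotvec())/8,3))
if len(sys.argv)>3:
    x,y,z=map(float,sys.argv[1:4]);D=np.r_[org+d*x+n*y,z]-p;print('gutter-axes units',np.round(Rg.T@D/25,2),'tool units',np.round(R.T@D/25,2))
E
python3 to.py -130 0 100
```

```text
t 1.7 tcp [352.1 -13.7 195.3] gutter xy [-235.1 -184.9] F [-0.4 -0.4 -0.5] grip 0.001
turn units [-3.000e-03  1.000e-03  1.492e+00]
gutter-axes units [ 4.2  -7.4   3.81] tool units [ 5.64 -6.37  3.81]
```

```bash
python3 -m crank '[[[0.6,-0.7,0,0,0,0,0],[0.85,-0.95,0,0,0,0,0],[0.85,-0.95,0,0,0,0,0],[0.85,-0.95,0,0,0,0,0],[0.85,-0.95,0,0,0,0,0],[0.85,-0.95,0,0,0,0,0],[0.6,-0.7,0,0,0,0.75,0],[0.2,-0.2,0,0,0,0.75,0]]]' ; python3 to.py -130 0 100
python3 - <<'E'
from h import *
a=capture('scene')[105:175,270:350];b=capture('top')[155:230,190:270]
a=cv2.resize(a,(400,350),interpolation=cv2.INTER_CUBIC);b=cv2.resize(b,(400,375),interpolation=cv2.INTER_CUBIC)
cv2.imwrite('pics/crop1.png',np.hstack([cv2.copyMakeBorder(a,0,25,0,0,cv2.BORDER_CONSTANT),b]))
E
```

```text
time_s: 2.5
eef_pos: [423.4, 186.3, 194.9]
ee_rot: [-0.0, 0.996, 0.088, -0.0]
force: [-0.3, 0.7, -0.2]
grip_width: 0.0
grip_force: 0.0
t 2.5 tcp [423.4 186.3 194.9] gutter xy [-128.9   -1. ] F [-0.3  0.7 -0.2] grip 0.0
turn units [-0.002  0.006 -0.033]
gutter-axes units [-0.04 -0.04  3.8 ] tool units [-0.04 -0.04  3.8 ]
```

View pics/crop1.png

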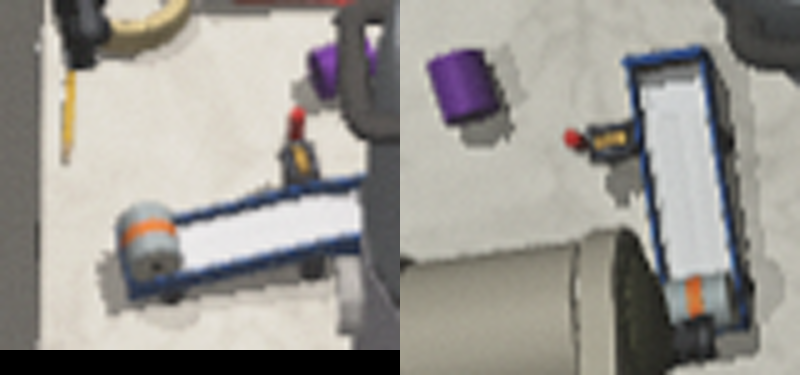

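The picture shows the ring still at the lip (scene crop (150,235)) and the shut fingers beyond the low end. They line up with the gutter's axis, so I go down.

```bash
python3 -m crank '[[[-0.1,0,0.8,0,0,0,0],[-0.1,0,1,0,0,0,0],[0,0,1,0,0,0,0],[0,0,1,0,0,0,0],[0,0,1,0,0,0,0],[0,0,0.9,0,0,0,0],[0,0,0.55,0,0,0,0],[0,0,0.2,0,0,0,0]]]' ; python3 to.py -104 0 33
python3 -m crank '[[[0.15,0,0,0,0,0,0],[0.15,0,0,0,0,0,0],[0.15,0,0,0,0,0,0],[0.15,0,0,0,0,0,0],[0.15,0,-0.015,0,0,0,0],[0.15,0,-0.015,0,0,0,0],[0.15,0,-0.015,0,0,0,0],[0.15,0,-0.015,0,0,0,0]]]' ; python3 to.py -104 0 33
```

```text
time_s: 3.4
eef_pos: [417.6, 182.9, 33.0]
ee_rot: [0.0, 0.996, 0.09, -0.001]
force: [0.6, 0.1, -0.9]
grip_width: 0.0
grip_force: 0.0
t 3.4 tcp [417.6 182.9  33. ] gutter xy [-135.2   -3.3] F [ 0.6  0.1 -0.9] grip 0.0
turn units [ 0.     0.018 -0.006]
gutter-axes units [ 1.25 -0.13  0.  ] tool units [ 1.25 -0.13 -0.  ]
time_s: 4.2
eef_pos: [448.3, 189.0, 35.7]
ee_rot: [0.0, 0.996, 0.089, 0.0]
force: [0.9, 0.2, 0.2]
grip_width: -0.001
grip_force: 0.0
t 4.2 tcp [448.3 189.   35.7] gutter xy [-103.9   -2.8] F [0.9 0.2 0.2] grip -0.001
turn units [ 0.    -0.    -0.018]
gutter-axes units [-0.   -0.11  0.11] tool units [-0.01 -0.11  0.11]
```

```bash
python3 -m crank '[[[0.1,-0.06,0.08,0,0,0,0],[0.15,-0.05,0.06,0,0,0,0],[0.2,0,-0.02,0,0,0,0],[0.2,0,-0.02,0,0,0,0],[0.2,0,-0.02,0,0,0,0],[0.2,0,-0.02,0,0,0,0],[0.2,0,-0.02,0,0,0,0],[0.2,0,-0.02,0,0,0,0]]]' ; python3 to.py 34 0 43
cat > shot.py <<'E'
from h import *
import sys
a=capture('scene')[105:175,270:350];b=capture('top')[155:230,190:270]
a=cv2.resize(a,(400,350),interpolation=cv2.INTER_CUBIC);b=cv2.resize(b,(400,375),interpolation=cv2.INTER_CUBIC)
cv2.imwrite(sys.argv[1],np.hstack([cv2.copyMakeBorder(a,0,25,0,0,cv2.BORDER_CONSTANT),b]))
E
python3 shot.py pics/crop2.png
```

```text
time_s: 5.0
eef_pos: [483.6, 198.1, 35.2]
ee_rot: [-0.0, 0.996, 0.089, -0.0]
force: [0.0, 1.0, 0.1]
grip_width: 0.001
grip_force: 0.0
t 5.0 tcp [483.6 198.1  35.2] gutter xy [-67.5  -0.2] F [0.  1.  0.1] grip 0.001
turn units [-0.    0.   -0.02]
gutter-axes units [ 4.06 -0.01 -0.31] tool units [ 4.06 -0.02 -0.31]
```

View pics/crop2.png

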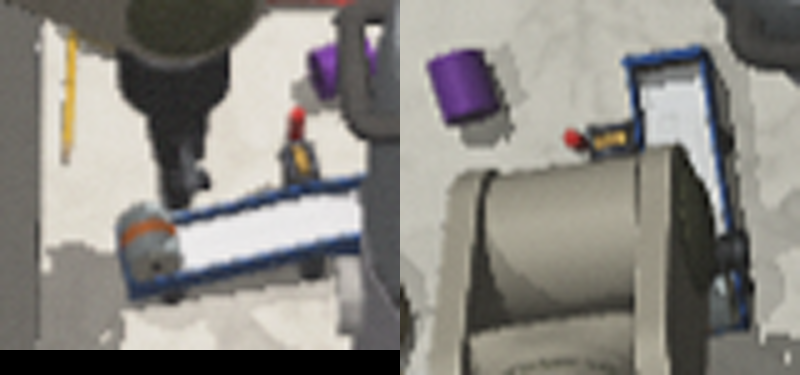

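Run:
```python
from h import *
for z in(0,73,150):
    for c in('scene','top'):
        q=proj(c,[483.6,198.1,35.2+z]);o=np.array([270,105] if c=='scene' else [190,155]);print(z,c,q,'crop',(q-o)*5+2.5+(0 if c=='scene' else np.array([400,0])))
print(two(((180-2.5)/5+270,(203-2.5)/5+105),((735-402.5)/5+190,(270-2.5)/5+155)))
```

```text
0 scene [304.96313472 152.09550283] crop [177.3156736  237.97751415]
0 top [248.62447047 209.77989871] crop [695.62235237 276.39949353]
73 scene [304.75323088 139.09724305] crop [176.26615442 172.98621524]
73 top [244.09429324 208.32423887] crop [672.97146622 269.12119437]
150 scene [304.511496   124.17740955] crop [175.05747999  98.38704775]
150 top [238.71360101 206.59521992] crop [646.06800506 260.47609962]
(array([483.95531888, 153.08068632, 130.55337237]), np.float64(2.901351308082936))
```

The picture shows the ring still at the lip (scene crop (150,240)) and the fingertips ending at about (182,205) in the crop. They should show at (177,238), so I look closer before going on.

Run:
```python
from meas import *
im=capture('scene');im0=cv2.imread('pics/scene0.png')
for i in(im0,im):
    o=masks(i)[0];c=cen(o,W['scene']);print(c[0],c[1])
z=lambda i:cv2.resize(i[125:170,288:328],(400,450),interpolation=cv2.INTER_NEAREST)
cv2.imwrite('pics/zoom.png',np.hstack([z(im0),z(im)]))
```

```text
[299.13636364 150.31818182] 22
[299.15 150.25] 20
```

View pics/zoom.png

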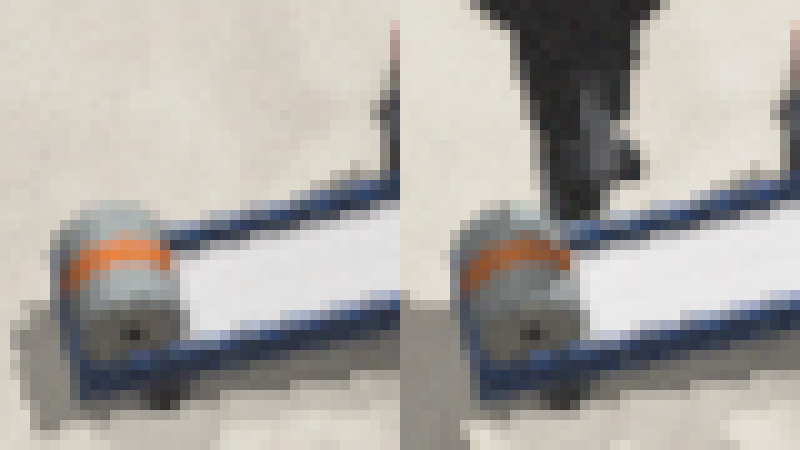

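Run:
```python
from h import *
for z in(0,20,40,73):
    for c in('scene','top'):
        q=proj(c,[423.4,186.3,194.9+z]);o=np.array([270,105] if c=='scene' else [190,155]);print(z,c,'crop',np.round((q-o)*5+2.5+(0 if c=='scene' else np.array([400,0]))))
im=cv2.imread('pics/crop1.png');g=cv2.cvtColor(im,cv2.COLOR_BGR2GRAY)
m=(g[:,:400]<60)[:110,40:120];ys,xs=np.nonzero(m);print('dark scene lowest',ys.max(),xs[ys>ys.max()-8].mean()+40)
s=sense();print(s['joints'])
```

```text
0 scene crop [ 84. 104.]
0 top crop [657. 358.]
20 scene crop [82. 83.]
20 top crop [650. 357.]
40 scene crop [81. 62.]
40 top crop [642. 357.]
73 scene crop [78. 26.]
73 top crop [629. 355.]
dark scene lowest 67 81.34210526315789
[1.64401918e-01 4.92574471e-01 1.69492922e+00 2.29387555e-06
 9.54070979e-01 1.55687720e+00]
```

```bash
python3 -m crank '[[[0,0,-0.8,0,0,0,0],[-0.4,0,-0.2,0,0,0,0],[-0.6,0,0,0,0,0,0],[-0.6,0,0,0,0,0,0],[-0.6,0,0,0,0,0,0],[-0.5,0,0,0,0,0,0],[0,0,0.5,0,0,0,0],[0,0,0.5,0,0,0,0]]]' >/dev/null; python3 to.py -135 0 33
python3 - <<'E'
from h import *
im=capture('scene');im0=cv2.imread('pics/scene0.png')
p=np.array(sense()['eef_pos'])
for z in (0,20,35,73):print(z,np.round(proj('scene',p+[0,0,z]),1))
z=lambda i,y,x:cv2.resize(i[y:y+60,x:x+50],(400,480),interpolation=cv2.INTER_NEAREST)
t=capture('top')
cv2.imwrite('pics/zoom2.png',np.hstack([z(im,110,265),z(t,180,225)]))
E
```

```text
t 5.95 tcp [415.8 186.   34.9] gutter xy [-1.364e+02  1.000e-01] F [-0.   0.4 -0.1] grip 0.004
turn units [ 0.    -0.005 -0.018]
gutter-axes units [0.06 0.   0.08] tool units [0.06 0.   0.08]
0 [286.  155.5]
20 [285.7 152.1]
35 [285.5 149.5]
73 [285.  142.6]
```

View pics/zoom2.png

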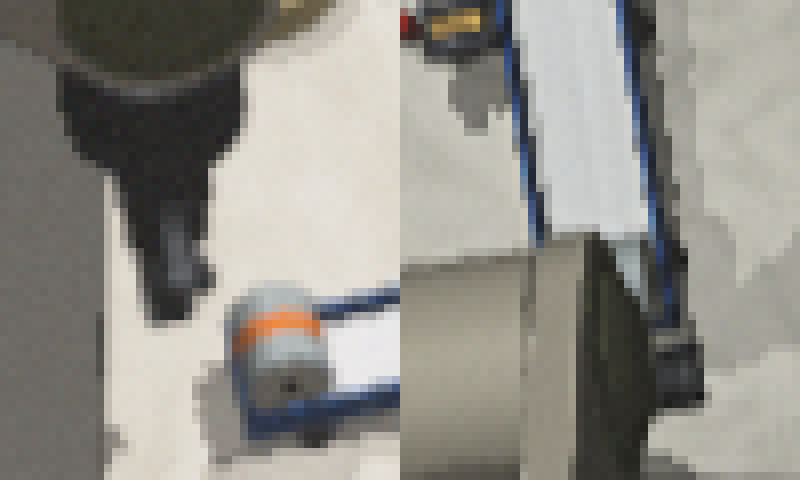

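```bash
python3 - <<'E'
from h import *
p=np.array(sense()['eef_pos']);d=np.r_[np.cos(.181),np.sin(.181),0];n=np.array([-d[1],d[0],0])
for nm,off in(('none',[0,0,0]),('z35',[0,0,35]),('y18',[0,18,0])):
    o=p+off
    print(nm,[np.round(proj('top',o+np.array([0,0,zz])-n*h+d*x),1).tolist() for zz,h,x in((73,42.5,38),(73,42.5,-38),(73,38,42),(73,38,-42),(0,14.5,0))])
E
python3 -m crank '[[[0,0,0.2,0,0,0,0],[0,0,0.2,0,0,0,0],[0,0,0.2,0,0,0,0],[0,0,0.2,0,0,0,0],[0,0,0.1,0,0,0,0],[0,0,0.1,0,0,0,0],[0,0,0.1,0,0,0,0],[0,0,0,0,0,0,0]]]'; python3 to.py -135 0 0
```

```text
none [[258.2, 215.8], [261.5, 238.8], [256.7, 214.8], [260.3, 240.2], [255.5, 229.0]]
z35 [[256.2, 215.3], [259.6, 238.9], [254.6, 214.3], [258.3, 240.4], [253.6, 228.8]]
y18 [[252.7, 215.7], [256.0, 238.6], [251.2, 214.7], [254.8, 240.1], [250.4, 228.8]]
time_s: 6.85
eef_pos: [416.6, 186.1, 7.4]
ee_rot: [0.0, 0.996, 0.089, -0.0]
force: [-0.8, 0.7, -0.0]
grip_width: 0.004
grip_force: 0.0
t 6.85 tcp [416.6 186.1   7.4] gutter xy [-135.6   -0. ] F [-0.8  0.7 -0. ] grip 0.004
turn units [-0.     0.003 -0.019]
gutter-axes units [ 0.02 -0.    0.3 ] tool units [ 0.02 -0.    0.3 ]
```

```bash
python3 -m crank '[[[0,0,0.1,0,0,0,0],[0,0,0.06,0,0,0,0],[0,0,0.03,0,0,0,0],[0,0,0.03,0,0,0,0],[0,0,0.03,0,0,0,0],[0,0,0.02,0,0,0,0],[0,0,0,0,0,0,0],[0,0,0,0,0,0,0]]]'
python3 - <<'E'
from h import *
im=capture('scene');p=np.array(sense()['eef_pos']);print(p,proj('scene',p),proj('scene',p+[0,0,35]))
g=cv2.cvtColor(im,cv2.COLOR_BGR2GRAY)
for v in range(146,170):print(v,g[v,279:296].tolist())
E
```

```text
time_s: 7.65
eef_pos: [416.8, 186.1, 0.9]
ee_rot: [-0.0, 0.996, 0.089, 0.0]
force: [0.8, 0.5, -0.6]
grip_width: 0.004
grip_force: 0.0
[416.77413892 186.1143388    0.91730589] [286.92082189 160.83130538] [286.48225015 154.9751645 ]
146 [212, 219, 154, 72, 41, 42, 42, 76, 89, 84, 56, 94, 185, 215, 217, 219, 205]
147 [213, 214, 197, 114, 47, 41, 40, 67, 87, 90, 61, 119, 200, 218, 217, 182, 161]
148 [212, 216, 216, 169, 84, 45, 49, 62, 86, 92, 85, 105, 179, 214, 183, 133, 134]
149 [215, 217, 218, 165, 79, 52, 58, 62, 85, 92, 84, 71, 121, 203, 153, 107, 128]
150 [214, 216, 215, 199, 111, 51, 54, 63, 93, 98, 84, 61, 69, 141, 116, 89, 115]
151 [213, 218, 218, 219, 123, 49, 51, 56, 81, 92, 84, 59, 50, 136, 100, 82, 107]
152 [215, 219, 218, 220, 133, 52, 44, 47, 59, 66, 66, 66, 99, 160, 104, 75, 101]
153 [218, 219, 217, 220, 160, 77, 42, 42, 46, 44, 90, 170, 192, 206, 132, 78, 99]
154 [214, 217, 219, 217, 170, 101, 51, 41, 43, 47, 93, 201, 219, 223, 134, 75, 97]
155 [213, 218, 218, 218, 185, 117, 57, 40, 46, 60, 122, 165, 176, 177, 116, 72, 86]
156 [213, 216, 218, 219, 210, 171, 146, 174, 180
[... 498 characters left out ...]
34, 135, 137, 134, 198, 216, 217, 219, 202, 158, 129, 123, 123, 124, 85]
163 [138, 134, 136, 137, 134, 133, 200, 215, 219, 219, 211, 150, 115, 114, 109, 115, 85]
164 [139, 132, 133, 134, 137, 176, 207, 216, 217, 209, 201, 139, 114, 114, 111, 112, 87]
165 [135, 134, 135, 133, 134, 197, 210, 212, 217, 204, 197, 179, 135, 112, 111, 111, 104]
166 [133, 132, 131, 177, 187, 206, 210, 212, 217, 203, 197, 199, 141, 111, 113, 114, 111]
167 [137, 134, 175, 211, 211, 208, 208, 213, 217, 203, 197, 196, 142, 110, 108, 157, 169]
168 [137, 178, 207, 214, 212, 210, 209, 215, 218, 216, 202, 193, 176, 164, 166, 190, 194]
169 [136, 163, 199, 215, 212, 211, 213, 217, 220, 222, 219, 202, 188, 185, 189, 194, 195]
```

```bash
python3 -m crank '[[[0,0,0.04,0,0,0,0],[0,0,0.04,0,0,0,0],[0,0,0.03,0,0,0,0],[0,0,0.03,0,0,0,0],[0,0,0.0,0,0,0,0],[0,0,0,0,0,0,0],[0,0,0,0,0,0,0],[0,0,0,0,0,0,0]]]'
python3 - <<'E'
from h import *
s=sense();print(s['force'],s['wrist_torque'],s['tau'])
E
```

```text
time_s: 8.5
eef_pos: [416.8, 186.1, -2.6]
ee_rot: [-0.0, 0.996, 0.089, 0.0]
force: [0.2, -0.0, -1.1]
grip_width: 0.002
grip_force: 0.0
[ 0.1604459  -0.04626255 -1.11975563] [0.0327072  0.01934159 0.02295884] [-6.09420567e-04 -3.86639464e+01 -1.74431366e+01 -9.04849742e-06
  1.62507108e-04  2.71072679e-06]
```

No contact at a reading of −2.6 mm, so the real fingertips stand about 33 mm or more higher than the reported TCP. The images say the same, so I use the pictures for height and push lower.

```bash
python3 -m crank '[[[0.2,0,0.18,0,0,0,0],[0.25,0,0,0,0,0,0],[0.25,0,0,0,0,0,0],[0.25,0,-0.02,0,0,0,0],[0.25,0,-0.03,0,0,0,0],[0.25,0,-0.03,0,0,0,0],[0.25,0,-0.03,0,0,0,0],[0,0,0,0,0,0,0]]]'; python3 to.py 34 0 10
cat > ring.py <<'E'
from meas import *
import sys
im=capture('scene');o,r,b,w=masks(im)
h=cv2.cvtColor(im,cv2.COLOR_BGR2HSV);o=((h[...,0]>3)&(h[...,0]<18)&(h[...,1]>100)&(h[...,2]>70)).astype('uint8')
c=cen(o,W['scene']);q=cen(r,W['scene']) if r[120:170,285:345].any() else None
print('band px',c[0],c[1],'red',q and q[0])
org=np.array([550,210.5]);d=np.array([np.cos(.181),np.sin(.181)]);n=np.array([-d[1],d[0]])
P=plane('scene',*c[0],53)[:2]-org;print('band gutter x,y at z53',P@d,P@n)
z=cv2.resize(im[115:170,275:355],(800,550),interpolation=cv2.INTER_NEAREST);cv2.imwrite(sys.argv[1],z)
E
python3 ring.py pics/r1.png
```

```text
time_s: 9.3
eef_pos: [459.6, 193.8, -4.2]
ee_rot: [-0.0, 0.996, 0.089, 0.001]
force: [0.2, -0.3, 0.8]
grip_width: -0.0
grip_force: 0.0
t 9.3 tcp [459.6 193.8  -4.2] gutter xy [-92.   -0.2] F [ 0.2 -0.3  0.8] grip -0.0
turn units [-0.    -0.008 -0.02 ]
gutter-axes units [ 5.04 -0.01 -0.57] tool units [ 5.04 -0.02 -0.56]
band px [308.42105263 147.94736842] 19 red [329.25 129.  ]
band gutter x,y at z53 -54.21994279537505 1.973245026354447
```

```bash
python3 -m crank '[[[0.2,0,-0.02,0,0,0,0],[0.3,0,-0.03,0,0,0,0],[0.3,0,-0.03,0,0,0,0],[0.3,0,-0.03,0,0,0,0],[0.3,0,-0.03,0,0,0,0],[0.3,0,-0.03,0,0,0,0],[0.3,0,-0.03,0,0,0,0],[0.3,0,-0.03,0,0,0,0]]]'; python3 -m crank '[[[0.25,0,-0.03,0,0,0,0],[0.25,0,-0.03,0,0,0,0],[0.25,0,-0.03,0,0,0,0],[0.2,0,-0.02,0,0,0,0],[0.2,0,-0.02,0,0,0,0],[0.2,0,-0.02,0,0,0,0],[0.1,0,-0.01,0,0,0,0],[0,0,0,0,0,0,0]]]';python3 to.py 34 0 10;python3 ring.py pics/r2.png
```

```text
time_s: 10.15
eef_pos: [515.8, 204.0, 1.4]
ee_rot: [-0.0, 0.996, 0.089, -0.0]
force: [0.2, -1.5, 0.0]
grip_width: 0.004
grip_force: 0.2
time_s: 10.95
eef_pos: [551.2, 210.3, 5.4]
ee_rot: [-0.0, 0.996, 0.089, 0.0]
force: [0.3, -0.4, 0.2]
grip_width: 0.001
grip_force: 0.0
t 10.95 tcp [551.2 210.3   5.4] gutter xy [ 1.1 -0.4] F [ 0.3 -0.4  0.2] grip 0.001
turn units [-0.    -0.002 -0.02 ]
gutter-axes units [ 1.32 -0.02 -0.18] tool units [ 1.32 -0.02 -0.18]
band px [333.76923077 142.53846154] 13 red None
band gutter x,y at z53 40.9535452686583 7.53456019545046
```

View pics/r2.png

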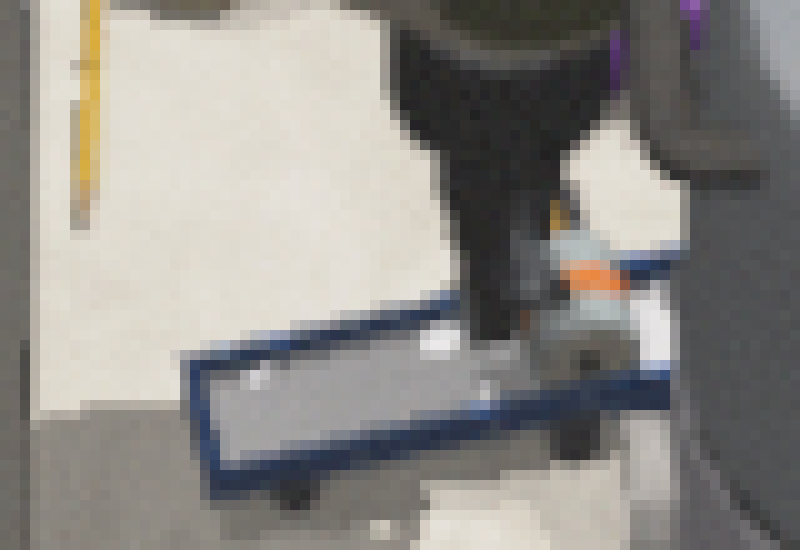

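The picture shows the ring near the crest (crop (590,300)), with the fingertips inside the gutter behind it at (490,335). I push on over the crest.

```bash
python3 -m crank '[[[0.15,0,-0.02,0,0,0,0],[0.2,0,-0.02,0,0,0,0],[0.2,0,-0.02,0,0,0,0],[0.2,0,-0.02,0,0,0,0],[0.2,0,-0.02,0,0,0,0],[0.15,0,0,0,0,0,0],[0.1,0,0,0,0,0,0],[0.05,0,0,0,0,0,0]]]';python3 to.py 34 0 10;python3 ring.py pics/r3.png
```

```text
time_s: 11.8
eef_pos: [581.6, 215.8, 7.8]
ee_rot: [0.0, 0.996, 0.089, -0.0]
force: [-3.9, -0.3, 2.3]
grip_width: -0.0
grip_force: 2.0
t 11.8 tcp [581.6 215.8   7.8] gutter xy [32.  -0.5] F [-3.9 -0.3  2.3] grip -0.0
turn units [-0.     0.005 -0.019]
gutter-axes units [ 0.08 -0.02 -0.09] tool units [ 0.08 -0.02 -0.09]
band px [341.33333333 141.33333333] 3 red None
band gutter x,y at z53 69.23114895396343 7.350766763884455
```

```bash
python3 -m crank '[[[-0.3,0,0,0,0,0,0],[-0.4,0,-0.2,0,0,0,0],[0,0,-0.6,0,0,0,0],[0,0,-0.7,0,0,0,0],[0,0,-0.7,0,0,0,0],[0.2,-0.4,-0.2,0,0,0,0],[0.3,-0.6,0,0,0,0,0],[0.3,-0.8,0,0,0,0,0]]]';python3 -m crank '[[[0.1,-0.8,0,0,0,0,0],[0,-0.8,0,0,0,0,0],[0,-0.7,0,0,0,0,0],[0,-0.4,0,0,0,0,0],[0,0,0,0,0,0,0],[0,0,0,0,0,0,0],[0,0,0,0,0,0,0],[0,0,0,0,0,0,0]]]'; python3 to.py 37 110 20;python3 ring.py pics/r4.png
python3 - <<'E'
from h import *
t=capture('top');s=capture('scene')
z=lambda i,y,x:cv2.resize(i[y:y+75,x:x+55],(400,545),interpolation=cv2.INTER_NEAREST)
cv2.imwrite('pics/zoom4.png',np.hstack([z(s,100,300),z(t,155,215)]))
p=np.array(sense()['eef_pos'])
for k in(20,35,50):print(k,(proj('scene',p+[0,0,k])-[300,100])*7.27)
# finger tip estimate at r2: px (324,148.7)
print([plane('scene',324,148.7,z) for z in(38,48,58)])
print('purple',plane('top',203,172,20))
E
```

```text
time_s: 12.65
eef_pos: [576.6, 261.3, 68.3]
ee_rot: [-0.0, 0.996, 0.089, 0.0]
force: [-0.9, 0.3, 0.1]
grip_width: -0.005
grip_force: 0.0
time_s: 13.45
eef_pos: [566.8, 326.7, 68.0]
ee_rot: [0.0, 0.996, 0.089, 0.0]
force: [0.1, -0.3, 0.2]
grip_width: 0.0
grip_force: 0.0
t 13.45 tcp [566.8 326.7  68. ] gutter xy [ 37.5 111.3] F [ 0.1 -0.3  0.2] grip 0.0
turn units [ 0.    -0.    -0.026]
gutter-axes units [-0.02  0.05  1.92] tool units [-0.02  0.05  1.92]
band px [338.23529412 142.41176471] 17 red [329.25 129.  ]
band gutter x,y at z53 56.97944205137017 4.781478169816269
20 [193.54388375 109.19633536]
35 [194.50838629  88.51435275]
50 [195.4886978   67.49544419]
[array([553.13054109, 209.73781238,  38.        ]), array([552.50335688, 201.80056065,  48.        ]), array([551.87617266, 193.86330892,  58.        ])]
purple [615.53689705 370.0228512   20.        ]
```

View pics/zoom4.png

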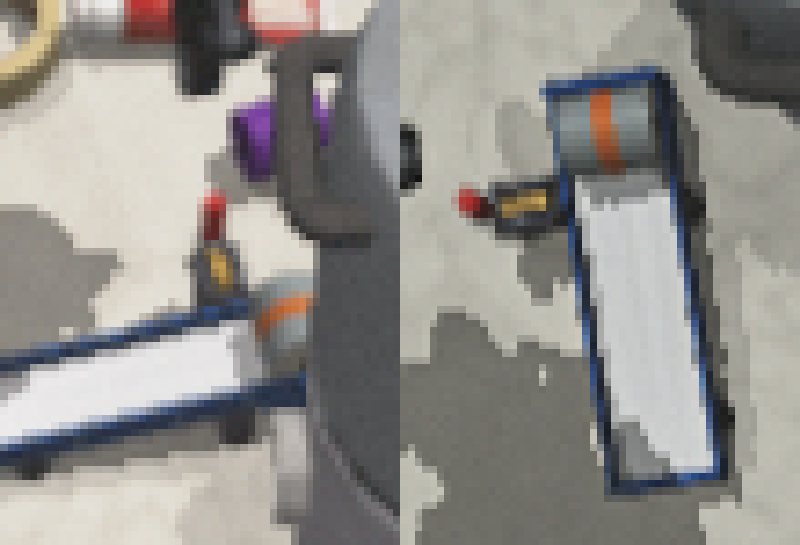

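The picture shows the ring in the seat at the end stop (top crop (605,128)) and the red post still out (scene crop (213,215), top crop (470,203)). The fingertips are at (200,92) in the scene crop, about 35–40 mm above the reported TCP again. I go down left of the post and push it right.

```bash
python3 -m crank '[[[0,0,0.4,0,0,0,0],[0,0,0.5,0,0,0,0],[0,0,0.5,0,0,0,0],[0,0,0.4,0,0,0,0],[0,0,0.1,0,0,0,0],[0,0.2,0,0,0,0,0],[0,0.2,0,0,0,0,0],[0,0.2,0,0,0,0,0]]]';python3 -m crank '[[[0,0.2,0,0,0,0,0],[0,0.2,0,0,0,0,0],[0,0.2,0,0,0,0,0],[0,0.2,0,0,0,0,0],[0,0.2,0,0,0,0,0],[0,0.2,0,0,0,0,0],[0,0.1,0,0,0,0,0],[0,0,0,0,0,0,0]]]'; python3 to.py 37 49 20;python3 - <<'E'
from h import *
import shutil
t=capture('top');s=capture('scene')
z=lambda i,y,x:cv2.resize(i[y:y+75,x:x+55],(400,545),interpolation=cv2.INTER_NEAREST)
cv2.imwrite('pics/zoom5.png',np.hstack([z(s,100,300),z(t,155,215)]))
E
```

```text
time_s: 14.4
eef_pos: [569.7, 312.2, 21.0]
ee_rot: [-0.0, 0.996, 0.089, 0.001]
force: [0.0, 0.5, 0.2]
grip_width: 0.001
grip_force: 0.0
time_s: 15.2
eef_pos: [575.1, 280.3, 20.4]
ee_rot: [0.0, 0.996, 0.089, -0.0]
force: [-0.7, -0.6, 0.1]
grip_width: 0.002
grip_force: 0.0
t 15.2 tcp [575.1 280.3  20.4] gutter xy [37.2 64.1] F [-0.7 -0.6  0.1] grip 0.002
turn units [ 0.001  0.    -0.021]
gutter-axes units [-0.01  0.6   0.02] tool units [-0.01  0.6   0.02]
```

```bash
cat > red.py <<'E'
from meas import *
for c in W:
    im=capture(c);h=cv2.cvtColor(im,cv2.COLOR_BGR2HSV)
    r=(((h[...,0]<5)|(h[...,0]>170))&(h[...,1]>110)&(h[...,2]>50)).astype('uint8')
    x0,y0,x1,y1=W[c];ys,xs=np.nonzero(r[y0:y1,x0:x1]);print(c,'red px',len(xs),xs.mean()+x0 if len(xs) else '',ys.mean()+y0 if len(xs) else '')
org=np.array([550,210.5]);d=np.array([np.cos(.181),np.sin(.181)]);n=np.array([-d[1],d[0]])
for y in(64,40,28):print(y,[np.round(proj(c,np.r_[org+d*37+n*y,65]),1).tolist() for c in W])
E
python3 red.py; python3 -m crank '[[[0,0.1,0,0,0,0,0],[0,0.1,0,0,0,0,0],[0,0.1,0,0,0,0,0],[0,0.1,0,0,0,0,0],[0,0.1,0,0,0,0,0],[0,0,0,0,0,0,0],[0,0,0,0,0,0,0],[0,0,0,0,0,0,0]]]'; python3 to.py 37 49 20;python3 red.py
```

```text
scene red px 14 330.0 132.21428571428572
top red px 2 236.5 175.0
64 [[329.3, 128.9], [224.2, 182.1]]
40 [[330.8, 133.8], [231.1, 181.0]]
28 [[331.5, 136.3], [234.5, 180.5]]
time_s: 16.2
eef_pos: [577.3, 268.3, 20.5]
ee_rot: [0.0, 0.996, 0.089, 0.0]
force: [-0.5, -0.3, -0.4]
grip_width: -0.002
grip_force: 0.0
t 16.2 tcp [577.3 268.3  20.5] gutter xy [37.3 52. ] F [-0.5 -0.3 -0.4] grip -0.002
turn units [ 0.001 -0.001 -0.019]
gutter-axes units [-0.01  0.12  0.02] tool units [-0.01  0.12  0.02]
scene red px 13 330.61538461538464 134.84615384615384
top red px 1 242.0 167.0
64 [[329.3, 128.9], [224.2, 182.1]]
40 [[330.8, 133.8], [231.1, 181.0]]
28 [[331.5, 136.3], [234.5, 180.5]]
```

The post follows the fingers and is now at about y = 36. I ease it to its stop, watching the force.

```bash
python3 -m crank '[[[0,0.06,0,0,0,0,0],[0,0.06,0,0,0,0,0],[0,0.06,0,0,0,0,0],[0,0.05,0,0,0,0,0],[0,0.04,0,0,0,0,0],[0,0.03,0,0,0,0,0],[0,0,0,0,0,0,0],[0,0,0,0,0,0,0]]]'; python3 to.py 37 44 20;python3 red.py|head -2
```

```text
time_s: 17.1
eef_pos: [578.5, 261.2, 20.4]
ee_rot: [-0.0, 0.996, 0.089, 0.0]
force: [0.1, 3.7, -0.0]
grip_width: -0.001
grip_force: 1.5
t 17.1 tcp [578.5 261.2  20.4] gutter xy [37.2 44.8] F [ 0.1  3.7 -0. ] grip -0.001
turn units [-0.002 -0.001 -0.018]
gutter-axes units [-0.01  0.03  0.02] tool units [-0.01  0.03  0.02]
scene red px 17 330.94117647058823 136.35294117647058
top red px 1 242.0 167.0
```

```bash
python3 -m crank '[[[0,0.03,0,0,0,0,0],[0,0.03,0,0,0,0,0],[0,0.03,0,0,0,0,0],[0,0.02,0,0,0,0,0],[0,0,0,0,0,0,0],[0,0,0,0,0,0,0],[0,0,0,0,0,0,0],[0,0,0,0,0,0,0]]]'; python3 to.py 37 44 20;python3 red.py|head -2
```

```text
time_s: 18.0
eef_pos: [578.6, 260.7, 20.5]
ee_rot: [-0.002, 0.996, 0.089, 0.0]
force: [-1.4, 14.7, 0.5]
grip_width: 0.001
grip_force: 7.1
t 18.0 tcp [578.6 260.7  20.5] gutter xy [37.2 44.2] F [-1.4 14.7  0.5] grip 0.001
turn units [-0.025 -0.006 -0.016]
gutter-axes units [-0.01  0.01  0.02] tool units [-0.01  0.01  0.02]
scene red px 18 331.0 136.5
top red px 1 242.0 167.0
```

The force climbs to 15 N with no further travel, so the keeper is at its stop. I back off, rise clear and look.

```bash
python3 -m crank '[[[0,-0.2,0,0,0,0,0],[0,-0.4,0,0,0,0,0],[0,-0.6,0,0,0,0,0],[0,-0.6,-0.2,0,0,0,0],[0,-0.2,-0.6,0,0,0,0],[0,0,-0.9,0,0,0,0],[0,0,-0.9,0,0,0,0],[0,0,-0.6,0,0,0,0]]]'; python3 -m crank '[[[-0.4,-0.4,-0.4,0,0,0,0],[-0.6,-0.6,0,0,0,0,0],[-0.6,-0.6,0,0,0,0,0],[-0.4,-0.4,0,0,0,0,0],[0,0,0,0,0,0,0],[0,0,0,0,0,0,0],[0,0,0,0,0,0,0],[0,0,0,0,0,0,0]]]';python3 red.py|head -2;python3 - <<'E'
from h import *
t=capture('top');s=capture('scene')
z=lambda i,y,x:cv2.resize(i[y:y+75,x:x+55],(400,545),interpolation=cv2.INTER_NEAREST)
cv2.imwrite('pics/zoom6.png',np.hstack([z(s,100,300),z(t,155,215)]))
E
```

```text
time_s: 18.9
eef_pos: [570.4, 308.7, 102.6]
ee_rot: [-0.0, 0.996, 0.089, 0.001]
force: [-0.4, 0.0, 0.3]
grip_width: -0.001
grip_force: 0.0
time_s: 19.7
eef_pos: [512.6, 347.3, 110.2]
ee_rot: [0.0, 0.996, 0.089, -0.0]
force: [0.2, 0.1, -0.7]
grip_width: -0.0
grip_force: 0.0
scene red px 16 331.0 136.5
top red px 10 235.1 179.5
```

View pics/zoom6.png

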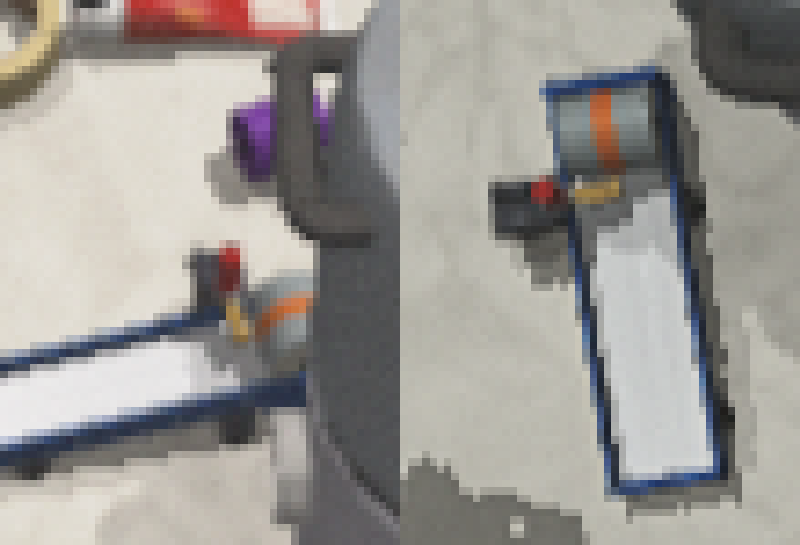

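The ring lies in the seat (top crop (605,128)). The brass bar reaches to mid-gutter behind it (top crop (598,190)), and the post is home (543,190). The robot is clear, so I hand in.

```bash
python3 -c "
from rig import *
print(finish_job())"
```

```text
the job is handed in; nothing more can be done
None
```

The ring is seated against the end stop, the keeper bar is fully home behind it, and the job was handed in at about 20 s with the robot touching nothing; the fingertips stood about 35–40 mm higher than the reported TCP, so my first push passed over the ring and I set heights from the pictures after that.

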